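Find the loaded mill-ball pot by weight and empty it

TASK

One of the three covered metal pots still has two steel balls from the mill in it. Lift the pots in turn to feel which is the heavy one, setting each light one straight back down where it stood without tipping it; then gently tip the heavy pot over the green bowl, pouring side down and no further than needed, so that both balls roll into the bowl, and stand that pot upright on the bench close beside the bowl.

Things in the scene. Friction and masses are not known exactly. Their poses are not given: they have to be found in the camera images.
- pot_1: one of three alike covered pots, aluminium sheet, opaque. Origin: centre of underside (90 x 78 mm), z up; pouring side looks along -x (start yaw 0.35 to 1.25 rad, so towards the robot and to its right). Cover top 74 mm up; in its middle a dark upright tab, 12 mm thick along x, 42 wide along y, from 74 to 108 mm up: pinch it from above across its thickness. Stands on a fixed cork mat 2 mm thick.
- pot_2: shape, size, axes as pot_1. Pouring lip of each pot: 57 mm in front of the origin (-x), 20 mm up, 72 mm wide, behind a steel flap that hangs from the cover and swings out freely. An inner chute rises 22 degrees to the lip: carry within 15 degrees of level, without jerks; nose down, balls start to roll at about 25 degrees and are out by 45.
- pot_3: shape, size, axes as pot_1. An empty pot weighs 250 g (within 5 %). One of the three, any of them, holds two steel balls of 34 mm and weighs 570 g in all; this cannot be seen, only felt in the lift.
- bowl: green rubber mixing bowl, round, open, fixed to the bench, 119 mm across the rim, 62 mm high, 5 mm floor; origin at the centre of its underside, z up. The emptied pot belongs close beside it: pot origin less than 200 mm from the bowl's origin seen from above (bodies clear each other from about 130 mm); the bench is clear on the bowl's left (+y) side, towards the pots.
Mind the look-alikes: they are no part of the job. Leave any orange look-alike of the pot_1 alone.

How it is judged:
By the outcome, as a careful person would: the job done as asked, in the order asked, and still so for the second after the job is handed in, with the robot touching nothing.
It also fails if it takes over 72 s, if anything falls off the work surface, if the arm or the gripper's body presses on something with over 40 N, if the wrist force passes 120 N, or if a joint passes its speed limit or range.

ROBOT

A 6-joint arm with a two-finger parallel gripper is mounted at the origin on a cart in front of the work surface, level with it; the furniture and walls round the work are solid. World frame = base frame: x ahead of the robot, y to its left, z up, the work surface at z = 0. Lengths are in m, angles in degrees, forces in N, time in s.
With the tool pointing down it reaches from about 0.4 to 0.825 m from the base axis. Payload 7 kg.
Tool frame: the origin (TCP) lies at the very end of the fingers, on their centre line; the grasp point (between the pads) lies 19 mm behind it (ctrl.grip_depth is the distance from the TCP to the grasp point, in m); z points along the fingers, y is the line along which they close (so a half turn about z gives the same grasp; the last joint's range is limited). The gripper opens to 88 mm and grips with 3 to 60 N. Pads are 19 mm wide; open, the fingers measure 130 mm over their backs; the gripper's body (78 mm by 193 mm) begins 47 mm behind the grasp point.
Start: joints at [-56.889, 20.546, 0.682, 0, -70.136, -16.507], TCP at [0.193, -0.647, 0.227] pointing down, gripper open.
Joint ranges: [-176.03, 176.03], [-82.01, 121.73], [-58.28, 71.71], [-173.87, 95.51], [-174.79, -0.11], [-173.66, 173.66]. Speed limits (degrees/s): [136.94, 136.94, 172.46, 180, 180, 180].

INTERFACE

Orientations are given as [roll, pitch, yaw] about the fixed x, y, z axes, in that order (R = Rz(yaw) Ry(pitch) Rx(roll)).
In Python, from plant import get_obs, eyes, ctrl, spotter gives the robot as it stands.
- The arm moves only by the shell command python3 -m crank 'ROWS'. ROWS is JSON, one flat list of numbers, 7 for each row, row after row: the turn, a rotation vector about the tool's x, y, z in rad, then the shift along the tool's x, y, z in mm, then the opening, from 0 (shut) to 1 (fully open). A call has 1 to 5 rows; each row shifts and turns the commanded pose from where the row before left it, along the tool's axes as they then stand; what a row does not reach is not made up. A row lasts 1/8 s, in which the tool goes at most 62.5 mm and 10.7 degrees, less where a joint would pass 70% of its speed; a pose out of reach is approached as far as the arm can. A call is refused whole if a number of a shift passes 62.5 or a number of a turn 0.188, either way. A call with a gripper value outside its range is refused whole. The fingers move at their own pace and stop on an object; the grip force is fixed at half the most. Time passes only in rows, so rows that do not move let the fingers close. It gives the time, the measured TCP pose, the force, the opening and the grip force at its end, in the units of the state.
- get_obs(): the state, without advancing time (a new reading comes with each control period).
- eyes.snapshot(name): name is "scene" or "top" or "wrist"; returns the picture (420x560x3 uint8, blue, green, red); there is no depth.
- eyes.camera_model(name): a dict with "fx", "fy", "cx", "cy" (pixels), "extrinsics" (4x4, takes a point from camera to world coordinates). Camera axes: x right, y down, z forward; pixel columns grow to the right and rows downward; lengths in m; the calibration is good to about 2 mm. A picture is of the moment at which its call begins: read the wrist's pose just before it. camera_model takes no time and is no camera call; for the wrist camera it gives the pose at the moment of the call.
- ctrl.close_job(): hands the job in; it is judged then, once.
Trained networks look in the newest picture that a camera, given by its name, has taken for a name from the list of things; names that differ only in an ending like _2 or _b are one class to them, and where a whole thing is asked for, a point or a joint stands for the part that bears it (a point fixed in the world has none). Each returns a list of dicts, best first, with "p" (0 to 1); they miss things now and then, are a little off and sometimes report something else, mostly with a low value. They report only what shows in the picture. A call takes as long as a camera call. They do not tell look-alikes from the thing itself.
- spotter.outline_of(camera, target): "region" (420x560 bool, what is visible of it) and "rect" ([left, top, width, height] in pixels, round what is visible of it).
- spotter.place_of(camera, target): "location" ([column, row] in pixels: a listed point, or the origin of a listed thing).
The state is a dict: "clock": time; "joint_pos": joint angles; "qvel": joint speeds; "tau": joint torques, N m; "tool_pos": TCP position; "orientation": TCP orientation; "force": force on the tool from outside, world axes, zero at the start; "moment": the same for the moment, N m; "opening": finger opening in m; "gripper_force": force on a finger pad.
Only numpy, scipy, OpenCV 4.12 (cv2) and the standard library are available. Lean on these libraries where they do the work, as an engineer would, in place of code of your own. Each camera call takes 0.05 s, during which the arm holds its last target. There are 200 camera calls.

## Working session

There is one attempt and no reset: what is moved stays moved. The work goes in short steps, Python scripts to look and compute and a shell command to move; the robot and the scene stay as the last step left them, time stands still between calls to the robot, and variables do not carry over. Pictures are saved under pics/ and viewed, at most 10 in all, crops included, and the job is handed in when it is done.

```bash
ls; mkdir -p pics; python3 - <<'E'
from plant import get_obs, eyes, ctrl, spotter
import cv2,numpy as np
o=get_obs();print(o)
ims=[]
for n in ["scene","top"]:
    im=eyes.snapshot(n);cv2.imwrite(f"pics/{n}0.png",im)
    m=eyes.camera_model(n);print(n,m)
    for t in ["pot_1","bowl"]:
        print(t,[(r["p"],np.round(r["location"],1)) for r in spotter.place_of(n,t)],[(r["p"],r["rect"]) for r in spotter.outline_of(n,t)])
E
```

```text
pics
{'clock': 0.0, 'joint_pos': array([-5.68909908e+01,  2.05913378e+01,  6.32833091e-01, -2.05899235e-02,
       -7.01372897e+01, -1.65086202e+01]), 'qvel': array([ 0.00448865,  0.02313309, -0.029514  ,  0.02589416, -0.05736796,
       -0.0334782 ]), 'tau': array([ 3.62684923e-04, -5.82724857e+01,  2.93056870e+01,  6.99741483e+00,
        6.79255289e-03, -1.20662326e-04]), 'tool_pos': array([ 0.19268933, -0.6463811 ,  0.22561518]), 'orientation': array([ 1.79902654e+02, -8.66572901e-03, -1.63406616e+02]), 'force': array([ 0.20517464, -0.64634743,  0.30841568]), 'moment': array([-0.00414759,  0.00226263, -0.02642714]), 'gripper_force': 0.0, 'opening': 0.08725824836343135}
scene {'fx': 470.4120476577719, 'fy': 470.4120476577719, 'cx': 280.49669194778016, 'cy': 204.53104708475715, 'extrinsics': array([[-0.67813549, -0.48418129,  0.5529021 , -0.13772538],
       [-0.73491096,  0.45306522, -0.50461647,  0.61743938],
       [-0.00617486, -0.74853216, -0.66306974,  0.84512306],
       [ 0.        ,  0.        ,  0.        ,  1.        ]])}
pot_1 [(0.78, array([260.1, 197.7])), (0.77, arra
[... 287 characters left out ...]
5102417351068, 'fy': 402.5102417351068, 'cx': 279.52546542193375, 'cy': 206.78641301201822, 'extrinsics': array([[ 0.01620696, -0.99675016,  0.07890784,  0.44420775],
       [-0.99983799, -0.01677398, -0.00652824, -0.03182723],
       [ 0.00783062, -0.07878925, -0.99686054,  1.16920219],
       [ 0.        ,  0.        ,  0.        ,  1.        ]])}
pot_1 [(0.82, array([157.6, 204.3])), (0.8, array([399. , 250.5])), (0.76, array([266.7, 177. ])), (0.56, array([240.8, 230.5]))] [(0.96, [129.2, 187.9, 45.2, 34.2]), (0.86, [219.0, 207.5, 45.0, 40.2]), (0.58, [245.3, 159.1, 40.9, 31.5]), (0.56, [387.3, 225.0, 39.2, 46.2])]
bowl [(0.84, array([375.7, 190.3]))] [(0.65, [361.3, 167.5, 42.7, 38.6])]
```

```bash
python3 - <<'E'
import cv2
a=cv2.imread("pics/top0.png")[130:300,90:460];cv2.imwrite("pics/topc.png",cv2.resize(a,None,fx=2.1,fy=2.1,interpolation=cv2.INTER_CUBIC))
E
```

```text
(no output)
```

View pics/scene0.png

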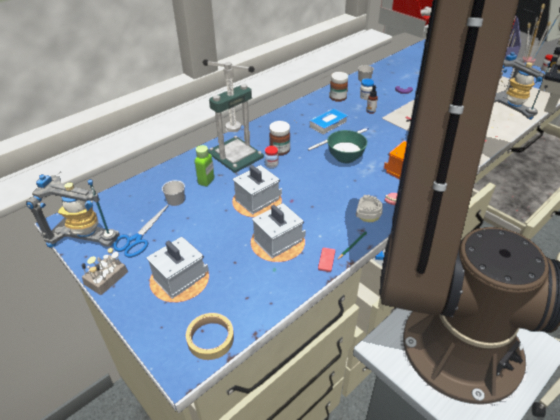

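View pics/topc.png

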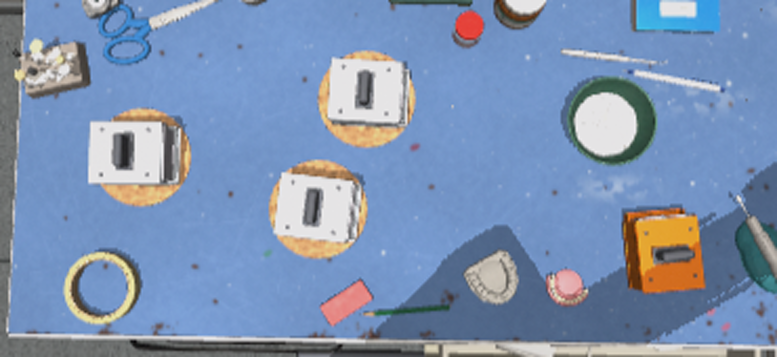

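The top view shows the steel pots' tabs at about (149,201), (264,172) and (239,228), and the bowl at (376,187). The look-alike is the orange pot at (405,248), which I exclude. Next I measure the positions.

```bash
cat > h.py <<'E'
from plant import get_obs, eyes, ctrl, spotter
import cv2,numpy as np
from scipy.spatial.transform import Rotation as R
def ray(cam,uv,z,m=None):
    m=m or eyes.camera_model(cam);E=np.array(m["extrinsics"])
    d=E[:3,:3]@np.array([(uv[0]-m["cx"])/m["fx"],(uv[1]-m["cy"])/m["fy"],1])
    return E[:3,3]+d*(z-E[2,3])/d[2]
def proj(P,m):
    E=np.array(m["extrinsics"]);p=E[:3,:3].T@(np.array(P)-E[:3,3])
    return np.array([m["fx"]*p[0]/p[2]+m["cx"],m["fy"]*p[1]/p[2]+m["cy"]])
def quad(cam,region,z,m=None):
    """metric min-area rectangle of a pixel region lying at height z"""
    ys,xs=np.nonzero(region);P=np.array([ray(cam,(x,y),z,m)[:2] for x,y in zip(xs,ys)])
    (c,s,a)=cv2.minAreaRect((P*1000).astype(np.float32));return np.array(c),np.array(s),a
def delta(pos,rpy,o=None):
    o=o or get_obs();A=R.from_euler("xyz",o["orientation"],degrees=True);B=R.from_euler("xyz",rpy,degrees=True)
    return np.round((A.inv().apply(np.array(pos)-o["tool_pos"]))*1000,1),np.round((A.inv()*B).as_rotvec(),3)
E
python3 - <<'E'
from h import *
im=cv2.imread("pics/top0.png");hsv=cv2.cvtColor(im,cv2.COLOR_BGR2HSV)
m=eyes.camera_model("top")
for n,(u,v) in dict(A=(149,201),B=(264,172),C=(239,228)).items():
    w=np.zeros(im.shape[:2],bool);w[v-24:v+24,u-26:u+26]=1
    cov=(w&(hsv[...,2]>195)&(hsv[...,1]<40)).astype(np.uint8)
    k,l,st,_=cv2.connectedComponentsWithStats(cov);cov=l==1+np.argmax(st[1:,4])
    ww=np.zeros_like(w);ww[v-12:v+12,u-8:u+8]=1
    tab=ww&(hsv[...,2]<110)
    print(n,"cover",*quad("top",cov,.076,m),"tab",*quad("top",tab,.1,m))
c=[375.7,187]
for z in (.0,.062):print("bowl",ray("top",(376,187),z,m)," net rect ctr",ray("top",(361.3+21.3,167.5+19.3),z,m), ray("top",(375.7,190.3),0,m))
print("pens etc; orange",ray("top",(405,248),.08,m),"plaster",ray("top",(90+490/2.1,130+277/2.1),0.02,m),"press",ray("top",(290,130),0,m))
E
```

```text
A cover [537.94726562 314.59539795] [76.49823761 95.80618286] 0.9852302670478821 tab [536.87207031 307.53448486] [18.45527458 41.22733307] 84.32295227050781
B cover [624.23492432   5.82279968] [95.56206512 79.71466827] 87.79821014404297 tab [620.67022705   6.46961689] [15.29553509 41.16935349] 86.00098419189453
C cover [469.86810303  65.64606476] [103.64346313  80.26824951] 84.4465103149414 tab [470.99899292  69.646492  ] [15.12898636 42.36550903] 84.28993225097656
bowl [ 0.59967912 -0.32126041  0.        ]  net rect ctr [ 0.60060332 -0.34064312  0.        ] [ 0.58992873 -0.32035379  0.        ]
bowl [ 0.59143485 -0.30591246  0.062     ]  net rect ctr [ 0.59231004 -0.32426735  0.062     ] [ 0.58992873 -0.32035379  0.        ]
pens etc; orange [ 0.4245436  -0.37942614  0.08      ] plaster [ 0.38049268 -0.16611146  0.02      ] press [ 0.76518003 -0.06678218  0.        ]
```

```bash
python3 -m crank '[0,0,0.13,0,0,-25,1, 0,0,0.13,0,0,-25,1, 0,0,0.13,0,0,-25,1]'; python3 - <<'E'
from h import *
o=get_obs();print(o["joint_pos"],o["tool_pos"],o["orientation"],delta([.5,-.3,.3],[180,0,175]),delta([.47,.067,.3],[180,0,175]))
E
```

```text
clock: 0.88
tool_pos: [0.1928, -0.6468, 0.3024]
orientation: [-180.0, 0.0, 174.0]
force: [-0.4, -0.3, -0.0]
opening: 0.0876
gripper_force: 0.0
[-5.68883850e+01  1.86115249e+01  7.60742783e+00 -1.56807134e-03
 -7.89917637e+01 -3.90982359e+01] [ 0.19284937 -0.64678798  0.30240112] [-1.79997758e+02  3.80497796e-03  1.74013080e+02] (array([-269.3,  376.9,    2.4]), array([-0.   ,  0.   , -0.017])) (array([-201.2,  738.8,    2.4]), array([-0.   ,  0.   , -0.017]))
```

```bash
python3 -m crank '[0,0,0,-38,54,0,1, 0,0,0,-38,54,0,1, 0,0,0,-38,54,0,1, 0,0,0,-38,54,0,1, 0,0,0,-38,54,0,1]'; python3 -m crank '[0,0,0,-38,54,0,1, 0,0,0,-38,54,0,1, 0,0,0,11,60,0,1, 0,0,0,11,60,0,1, 0,0,0,11,60,0,1]'; python3 -m crank '[0,0,0,11,60,0,1, 0,0,0,11,60,0,1, 0,0,0,11,60,0,1, 0,0,0,0,0,0,1]'; python3 - <<'E'
from h import *
o=get_obs();print(o["joint_pos"],o["tool_pos"],o["orientation"])
m=eyes.camera_model("wrist");im=eyes.snapshot("wrist");cv2.imwrite("pics/w1.png",im);print(m)
print(proj([.4705,.068,.1],m),[(r["p"],r["location"]) for r in spotter.place_of("wrist","pot_1")])
E
```

```text
clock: 1.5
tool_pos: [0.3984, -0.4089, 0.3019]
orientation: [-180.0, 0.0, 174.3]
force: [1.2, -0.4, 0.5]
opening: 0.0875
gripper_force: 0.0
clock: 2.12
tool_pos: [0.464, -0.1318, 0.3017]
orientation: [180.0, 0.0, 174.3]
force: [0.5, 0.3, -0.3]
opening: 0.0876
gripper_force: 0.0
clock: 2.62
tool_pos: [0.4491, 0.0524, 0.3019]
orientation: [179.9, 0.0, 174.6]
force: [-0.2, -1.1, 0.7]
opening: 0.0878
gripper_force: 0.0
[ 3.17316083e+01 -3.70829565e+00 -1.85998959e+01 -2.08593016e-02
 -7.50382921e+01 -1.27126843e+02] [0.44914878 0.05238989 0.30189115] [1.79941612e+02 4.37287380e-02 1.74599371e+02]
{'fx': 308.23666850459074, 'fy': 308.23666850459074, 'cx': 279.1855174271425, 'cy': 209.83761679680103, 'extrinsics': array([[ 0.0935064 ,  0.96226241,  0.25555352,  0.37907034],
       [ 0.995618  , -0.09067231, -0.02287622,  0.05852982],
       [ 0.0011587 ,  0.25657276, -0.96652423,  0.45933838],
       [ 0.        ,  0.        ,  0.        ,  1.        ]])}
[293.797496   205.61434067] [(0.86, [453.6, 214.4]), (0.77, [294.2, 188.8]), (0.69, [265.4, 290.2])]
```

View pics/w1.png

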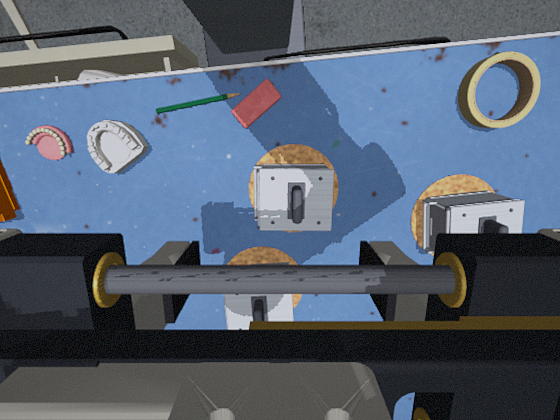

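```bash
python3 - <<'E'
from h import *
im=cv2.imread("pics/w1.png");m=eyes.camera_model("wrist")
c=im[130:245,230:350];cv2.imwrite("pics/w1c.png",cv2.resize(c,None,fx=5,fy=5,interpolation=cv2.INTER_CUBIC))
E
```

```text
(no output)
```

View pics/w1c.png

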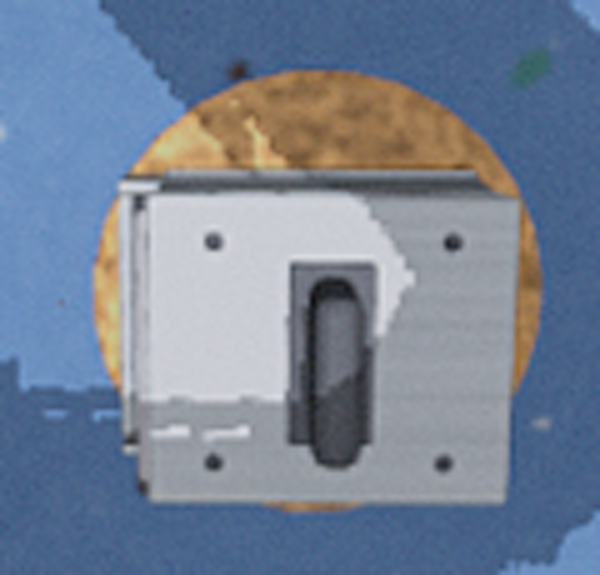

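The crop shows one steel pot: its flap and hinge are on the left (-y), the tab top is at wrist pixel (297,205), and it is not orange. I choose it as the first pot to lift.

```bash
python3 - <<'E'
from h import *
m=eyes.camera_model("wrist")
f=lambda u,v,z:np.round(ray("wrist",(230+u/5,130+v/5),z,m)[:2],4)
P=[f(*p,.076) for p in [(213,241),(453,241),(443,462),(213,462)]]
print(P,np.mean(P,0)); 
for a,b in((0,1),(3,2)):print(np.degrees(np.arctan2(*(P[b]-P[a])[::-1])))
for a,b in((0,3),(1,2)):print(np.degrees(np.arctan2(*(P[b]-P[a])[::-1])))
T=[f(336,285,.11),f(334,373,.11),f(336,460,.11)];print(T)
p=T[1]; print(delta([p[0],p[1],.083],[180,0,174]))
E
```

```text
[array([0.4389, 0.042 ]), array([0.4447, 0.1018]), array([0.5022, 0.0956]), array([0.4964, 0.0361])] [0.47055  0.068875]
84.46021192644554
84.4324552824363
-5.858541972502606
-6.15420266236812
[array([0.4465, 0.0703]), array([0.4672, 0.0682]), array([0.4884, 0.0669])]
(array([-15.9,  20.4, 218.7]), array([0.   , 0.   , 0.007]))
```

```bash
python3 -m crank '[0,0,0,-8,10,50,1, 0,0,0,-8,10,50,1, 0,0,0,0,0,50,1, 0,0,0,0,0,40,0.6, 0,0,0,0,0,28,0.4]'; python3 -m crank '[0,0,0,0,0,0,0.4, 0,0,0,0,0,0,0.4]';python3 - <<'E'
from h import *
print(delta([.469,.0685,.081],[180,0,174.4]))
E
```

```text
clock: 3.35
tool_pos: [0.467, 0.065, 0.0818]
orientation: [-179.9, -0.1, 174.1]
force: [-0.7, 1.2, 0.6]
opening: 0.0732
gripper_force: 0.0
clock: 3.6
tool_pos: [0.4683, 0.0665, 0.0846]
orientation: [180.0, 0.1, 174.2]
force: [0.0, 0.1, 0.2]
opening: 0.0534
gripper_force: 0.0
(array([-0.5,  2.1,  3.6]), array([ 0.   ,  0.001, -0.004]))
```

```bash
python3 -m crank '[0,0,0,0,2,3,0.3, 0,0,0,0,0,0,0, 0,0,0,0,0,0,0, 0,0,0,0,0,0,0, 0,0,0,0,0,0,0]';python3 -m crank '[0,0,0,0,0,0,0, 0,0,0,0,0,0,0]'; python3 -m crank '[0,0,0,0,0,-6,0, 0,0,0,0,0,-10,0, 0,0,0,0,0,-10,0, 0,0,0,0,0,0,0, 0,0,0,0,0,0,0]'; python3 -m crank '[0,0,0,0,0,0,0]'; python3 -m crank '[0,0,0,0,0,0,0]'; python3 -m crank '[0,0,0,0,0,0,0]'
```

```text
clock: 4.22
tool_pos: [0.4681, 0.0696, 0.0809]
orientation: [180.0, 0.1, 174.3]
force: [-0.2, 2.7, 2.1]
opening: 0.0118
gripper_force: 30.0
clock: 4.47
tool_pos: [0.4681, 0.0695, 0.0809]
orientation: [180.0, 0.1, 174.3]
force: [-1.0, 5.1, 4.0]
opening: 0.0118
gripper_force: 30.0
clock: 5.1
tool_pos: [0.4674, 0.0689, 0.1065]
orientation: [180.0, -0.0, 174.2]
force: [-0.4, 0.3, -4.8]
opening: 0.0119
gripper_force: 30.0
clock: 5.22
tool_pos: [0.4673, 0.0689, 0.1062]
orientation: [-180.0, -0.0, 174.3]
force: [-0.1, 0.8, -6.9]
opening: 0.0119
gripper_force: 30.0
clock: 5.35
tool_pos: [0.4674, 0.0689, 0.1063]
orientation: [-180.0, -0.0, 174.3]
force: [0.1, 0.2, -5.2]
opening: 0.0116
gripper_force: 30.0
clock: 5.48
tool_pos: [0.4676, 0.069, 0.1064]
orientation: [-180.0, -0.0, 174.3]
force: [-0.3, 0.2, -5.8]
opening: 0.0116
gripper_force: 30.0
```

The lift reads about 5.8 N, which is roughly 0.58 kg, so this first pot is the heavy one. The other two can stay untouched. I raise it gently and yaw it for the pour.

```bash
python3 -m crank '[0,0,0.05,0,0,-10,0, 0,0,0.1,0,0,-20,0, 0,0,0.1,0,0,-25,0, 0,0,0.1,0,0,-25,0, 0,0,0.1,0,0,-20,0]'; python3 -m crank '[0,0,0.1,0,0,-12,0, 0,0,0.05,0,0,0,0, 0,0,0,0,0,0,0]'; python3 - <<'E'
from h import *
o=get_obs();print(o["joint_pos"],o["force"]);print(delta([.6427,-.2583,.2],[180,0,140]),delta([.6427,-.2583,.159],[180,0,140]))
E
```

```text
clock: 6.1
tool_pos: [0.4676, 0.0691, 0.2075]
orientation: [180.0, 0.0, 148.3]
force: [0.5, -0.2, -6.0]
opening: 0.0121
gripper_force: 30.0
clock: 6.48
tool_pos: [0.4674, 0.069, 0.2184]
orientation: [-180.0, -0.0, 139.9]
force: [0.1, -0.4, -5.4]
opening: 0.0116
gripper_force: 30.0
[ 3.23366918e+01  1.47038214e+00 -2.45892254e+01 -1.70438666e-02
 -6.39485241e+01 -1.62434195e+02] [ 0.08484551 -0.40305166 -5.40858582]
(array([-344.9, -137.4,   18.4]), array([-0.   , -0.   , -0.002])) (array([-345. , -137.4,   59.4]), array([-0.   , -0.   , -0.002]))
```

```bash
python3 -m crank '[0,0,0,-11,-4,0,0, 0,0,0,-22,-9,0,0, 0,0,0,-33,-13,0,0, 0,0,0,-41,-16,0,0, 0,0,0,-41,-16,0,0]'; python3 -m crank '[0,0,0,-41,-16,0,0, 0,0,0,-41,-16,0,0, 0,0,0,-41,-16,5,0, 0,0,0,-33,-13,10,0, 0,0,0,-22,-9,10,0]'; python3 -m crank '[0,0,0,-11,-4,10,0, 0,0,0,-8,-5,5,0, 0,0,0,0,0,0,0, 0,0,0,0,0,0,0]'; python3 - <<'E'
from h import *
o=get_obs();print(o["joint_pos"],o["force"]);print(delta([.6427,-.2583,.159],[180,0,140]))
im=eyes.snapshot("top");cv2.imwrite("pics/t2.png",im);m=eyes.camera_model("top")
s=eyes.snapshot("scene")
h=np.hstack([cv2.resize(im[120:300,250:460],None,fx=2,fy=2),cv2.resize(s[60:240,260:440],None,fx=2,fy=2)]);cv2.imwrite("pics/p2.png",h)
print(h.shape,spotter.place_of("top","bowl"),proj([.59,-.321,.062],m),[(r["rect"],r["p"]) for r in spotter.outline_of("top","bowl")])
E
```

```text
clock: 7.1
tool_pos: [0.5441, -0.0724, 0.2182]
orientation: [-180.0, -0.0, 140.0]
force: [0.5, 0.6, -5.7]
opening: 0.0117
gripper_force: 30.0
clock: 7.72
tool_pos: [0.6346, -0.2411, 0.192]
orientation: [-179.9, -0.1, 139.8]
force: [-0.8, 1.5, -5.8]
opening: 0.0116
gripper_force: 30.0
clock: 8.22
tool_pos: [0.6432, -0.2574, 0.1793]
orientation: [180.0, 0.0, 139.9]
force: [-0.7, 0.7, -4.3]
opening: 0.0118
gripper_force: 30.0
[-5.73800489e+00  2.38602907e+01 -5.61634601e-01 -3.43734153e-03
 -6.55337898e+01 -1.24336535e+02] [-0.65175049  0.67528176 -4.34191397]
(array([-0.2, -1.1, 20.3]), array([ 0.   ,  0.001, -0.001]))
(360, 780, 3) [{'location': [377.0, 189.0], 'p': 0.89}] [381.42822378 187.60623679] [([361.1, 178.3, 41.5, 30.6], 0.63)]
```

View pics/p2.png

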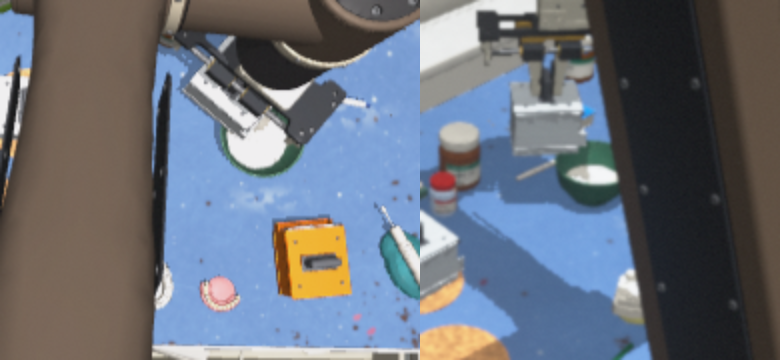

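```bash
python3 -m crank '[0,0,0,0,-1,7,0, 0,0,0,0,0,8,0, 0,0,0,0,0,5,0, -0.05,0,0,0,-3,-3,0, -0.08,0,0,0,-5,-4,0]'; python3 -m crank '[-0.1,0,0,0,-6,-5,0, -0.1,0,0,0,-6,-5,0, 0,0,0,0,0,0,0]'; cat > st.py <<'E'
from h import *
o=get_obs();A=R.from_euler("xyz",o["orientation"],degrees=True);z=A.as_matrix()[:,2]
print("tilt",np.degrees(np.arccos(-z[2])),"dir",z[:2],"lip",o["tool_pos"]+A.apply([0,-.057,.059]),"F",o["force"],"q",o["joint_pos"])
E
python3 st.py
```

```text
clock: 9.05
tool_pos: [0.6373, -0.2643, 0.1643]
orientation: [172.5, -0.1, 140.0]
force: [0.7, -1.5, -5.6]
opening: 0.0121
gripper_force: 30.0
clock: 9.43
tool_pos: [0.6274, -0.2778, 0.173]
orientation: [161.1, 0.0, 139.7]
force: [-0.4, -1.0, -5.2]
opening: 0.0114
gripper_force: 30.0
tilt 18.920244103869937 dir [0.20984257 0.24719475] lip [ 0.60486222 -0.30429703  0.09873754] F [-0.42713546 -1.03908515 -5.22202914] q [ -18.27813032   22.12714638    1.26372677  -19.67338551  -63.21490214
 -104.00868321]
```

```bash
python3 -m crank '[-0.05,0,0,0,-3,-3,0, -0.05,0,0,0,-3,-3,0, -0.04,0,0,0,-2.5,-2,0, -0.04,0,0,0,-2.5,-2,0, -0.04,0,0,0,-2.5,-2,0]'; python3 -m crank '[-0.04,0,0,0,-2.5,-2,0, -0.03,0,0,0,-2,-2,0, 0,0,0,0,0,0,0, 0,0,0,0,0,0,0]'; python3 st.py;  python3 -m crank '[-0.03,0,0,0,-2,-2,0, -0.03,0,0,0,-2,-2,0, 0,0,0,0,0,0,0, 0,0,0,0,0,0,0]'; python3 st.py
```

```text
clock: 10.05
tool_pos: [0.6175, -0.2884, 0.178]
orientation: [148.5, -0.0, 139.9]
force: [0.6, -0.3, -3.7]
opening: 0.0121
gripper_force: 30.0
clock: 10.55
tool_pos: [0.6139, -0.2931, 0.1796]
orientation: [144.5, 0.0, 139.9]
force: [0.0, 0.2, -1.5]
opening: 0.0116
gripper_force: 30.0
tilt 35.471412752787074 dir [0.37408969 0.44362275] lip [ 0.60604154 -0.30241751  0.0984716 ] F [ 0.03674015  0.19433942 -1.45068837] q [-30.99888479  23.74112712   4.7332149  -37.74896841 -69.36519863
 -85.8765162 ]
clock: 11.05
tool_pos: [0.6099, -0.2978, 0.1802]
orientation: [141.1, -0.0, 139.8]
force: [-0.2, 0.1, -2.3]
opening: 0.0118
gripper_force: 30.0
tilt 38.949770161073786 dir [0.40532434 0.48051949] lip [ 0.60520294 -0.30329247  0.09844476] F [-0.17792879  0.0757594  -2.2793383 ] q [-33.81962817  24.54937504   5.36448735 -41.27878768 -71.27598528
 -82.39294753]
```

```bash
python3 -m crank '[0,0,0,0,0,0,0]' | grep force;python3 -m crank '[0,0,0,0,0,0,0, 0,0,0,0,0,0,0]' | grep force; python3 - <<'E'
from h import *
im=eyes.snapshot("top");s=eyes.snapshot("scene")
h=np.hstack([cv2.resize(im[140:240,330:430],None,fx=4,fy=4,interpolation=2),cv2.resize(s[80:180,290:390],None,fx=4,fy=4,interpolation=2)]);cv2.imwrite("pics/p3.png",h)
E
```

```text
force: [-1.1, 0.2, -2.3]
gripper_force: 30.0
force: [0.1, 0.7, -1.9]
gripper_force: 30.0
```

View pics/p3.png

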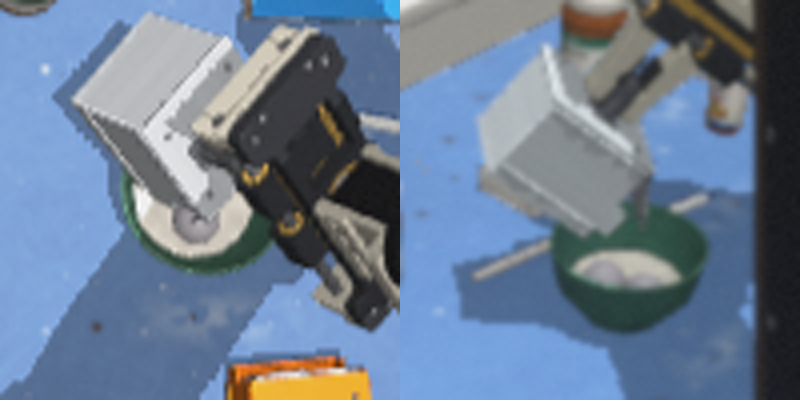

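Both balls lie in the bowl: the scene view shows them at about (341,148) and (350,149). The force has dropped to about 2.2 N, so the pot is empty. I tilt it back and check the pose.

```bash
python3 -m crank '[0.05,0,0,0,3,2,0, 0.1,0,0,0,6,4,0, 0.1,0,0,0,6,4,0, 0.1,0,0,0,6,4,0, 0.1,0,0,0,6,5,0]'; python3 -m crank '[0.1,0,0,0,6,5,0, 0.1,0,0,0,6,5,0, 0.03,0,0,0,2,0,0, 0,0,0,0,0,0,0, 0,0,0,0,0,0,0]'; python3 st.py; python3 - <<'E'
from h import *
print(delta([.60,-.155,.18],[180,0,140]))
E
```

```text
clock: 12.15
tool_pos: [0.6314, -0.2722, 0.1773]
orientation: [167.0, 0.1, 139.9]
force: [0.1, -0.1, -3.1]
opening: 0.012
gripper_force: 30.0
clock: 12.78
tool_pos: [0.6407, -0.2611, 0.1692]
orientation: [179.9, 0.0, 139.8]
force: [0.3, -0.3, -1.9]
opening: 0.0116
gripper_force: 30.0
tilt 0.0864347983622357 dir [0.00100636 0.00112385] lip [ 0.60400666 -0.3045984   0.11012397] F [ 0.26567917 -0.25428709 -1.90310769] q [-6.11813287e+00  2.41869939e+01 -1.38382651e+00 -7.78223621e-02
 -6.43787312e+01 -1.24021082e+02]
(array([ 99.6,  54.8, -10.7]), array([ 0.002,  0.   , -0.003]))
```

```bash
python3 -m crank '[0,0,0,10,5,-4,0, 0,0,0,20,11,-4,0, 0,0,0,25,14,-2,0, 0,0,0,25,14,0,0, 0,0,0,20,11,0,0]'; python3 -m crank '[0,0,0,0,0,15,0, 0,0,0,0,0,25,0, 0,0,0,0,0,25,0, 0,0,0,0,0,18,0, 0,0,0,0,0,8,0]';python3 -m crank '[0,0,0,0,0,0,0, 0,0,0,0,0,0,0]'; python3 st.py
```

```text
clock: 13.4
tool_pos: [0.599, -0.1524, 0.1797]
orientation: [179.9, 0.0, 139.9]
force: [0.2, 0.1, -2.7]
opening: 0.0119
gripper_force: 30.0
clock: 14.02
tool_pos: [0.599, -0.1542, 0.0863]
orientation: [-179.9, -0.1, 139.9]
force: [-0.1, -0.3, -1.7]
opening: 0.012
gripper_force: 30.0
clock: 14.28
tool_pos: [0.6005, -0.1542, 0.0887]
orientation: [180.0, 0.1, 139.9]
force: [0.6, -0.5, -3.1]
opening: 0.0121
gripper_force: 30.0
tilt 0.0708028861323722 dir [ 0.00122836 -0.00013487] lip [ 0.56385053 -0.19783319  0.02968684] F [ 0.63287771 -0.47907441 -3.0908288 ] q [ 3.62357586e+00  2.21473300e+01 -1.64615092e+01  1.55766574e-02
 -5.13214110e+01 -1.33750715e+02]
```

Now at 88.7 mm; contact should come near 79 mm, so I go down slowly while watching the force.

```bash
python3 -m crank '[0,0,0,0,0,4,0, 0,0,0,0,0,3,0, 0,0,0,0,0,0,0, 0,0,0,0,0,0,0]';python3 -m crank '[0,0,0,0,0,1,0, 0,0,0,0,0,1,0, 0,0,0,0,0,0,0]';python3 -m crank '[0,0,0,0,0,1,0, 0,0,0,0,0,0,0]'
```

```text
clock: 14.78
tool_pos: [0.6, -0.1542, 0.081]
orientation: [180.0, 0.0, 139.9]
force: [-0.6, 0.2, -3.4]
opening: 0.0117
gripper_force: 30.0
clock: 15.15
tool_pos: [0.6, -0.1541, 0.079]
orientation: [180.0, 0.0, 139.9]
force: [0.0, -0.2, -1.6]
opening: 0.0119
gripper_force: 30.0
clock: 15.4
tool_pos: [0.6, -0.1541, 0.0789]
orientation: [180.0, 0.0, 139.9]
force: [-3.0, 2.0, 6.4]
opening: 0.0118
gripper_force: 30.0
```

```bash
python3 -m crank '[0,0,0,0,0,0,0.1, 0,0,0,0,0,0,0.3, 0,0,0,0,0,0,0.5, 0,0,0,0,0,0,0.5, 0,0,0,0,0,0,0.5]'; python3 -m crank '[0,0,0,0,0,-10,0.5, 0,0,0,0,0,-30,0.5, 0,0,0,0,0,-50,0.5, 0,0,0,0,0,-50,0.5, 0,0,0,0,0,-40,0.5]'; python3 -m crank '[0,0,0,50,0,0,0.5, 0,0,0,50,0,0,0.5, 0,0,0,50,0,0,0.5, 0,0,0,50,0,0,0.5, 0,0,0,0,0,0,0.5]'; python3 - <<'E'
from h import *
im=eyes.snapshot("top");s=eyes.snapshot("scene")
h=np.hstack([cv2.resize(im[130:260,290:420],(390,390),interpolation=2),cv2.resize(s[80:210,250:380],(390,390),interpolation=2)]);cv2.imwrite("pics/p4.png",h)
E
```

```text
clock: 16.02
tool_pos: [0.6, -0.1542, 0.0779]
orientation: [-180.0, -0.0, 139.9]
force: [0.4, 0.3, 0.5]
opening: 0.0425
gripper_force: 0.0
clock: 16.65
tool_pos: [0.6002, -0.1543, 0.2613]
orientation: [179.9, 0.1, 139.9]
force: [0.2, -0.3, -0.9]
opening: 0.0441
gripper_force: 0.0
clock: 17.27
tool_pos: [0.4452, -0.024, 0.2595]
orientation: [179.8, 0.1, 140.1]
force: [-0.2, 0.3, -0.3]
opening: 0.0439
gripper_force: 0.0
```

View pics/p4.png

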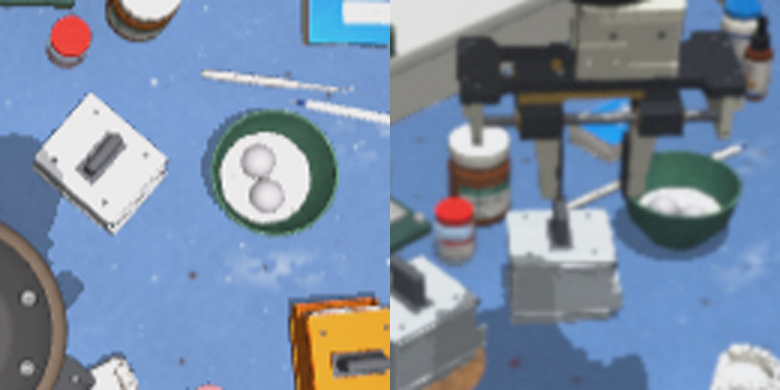

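The top view shows both balls in the bowl at (258,160) and (266,195), and the emptied pot upright beside it at (100,160), about 167 mm from the bowl's centre.

```bash
python3 -c "
from plant import ctrl
print(ctrl.close_job())"
```

```text
the job is handed in; nothing more can be done
None
```

Job handed in at about 17 s: the first pot lifted was the heavy one (about 5.8 N), so I left the other two untouched; both balls are in the green bowl and the emptied pot stands upright about 167 mm from the bowl's centre.

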